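# Unload the frosting cabinet and clamp its hatch

### The job

Unload the small frosting cabinet: reach in through its round port, lift the ball-headed glass stopper off the pedestal and stand it gently upright in the wooden tray, without upsetting the glass cone that already stands there. Then swing the hatch shut over the port and turn its black T-handle clockwise all the way to its stop, so that the hatch is drawn tight onto its gasket and stays so when you let go.

Things in the scene. Friction and masses are not known exactly. Their poses are not given: they have to be found in the camera images.
- cabinet: Grey steel frosting cabinet standing on the table, 270 mm wide (y). Origin under the port's centre, on the table; x to its rear, y to its left, z up. Its front face slopes (see face); behind, from x = 100 to 215 mm, a flat top is 205 mm high with small fittings up to 240 mm.
- face: The cabinet's sloping front, 240 x 270 mm, 25 degrees from level. Origin: centre of the round port on the outer sheet, 150 mm above the table. x up the slope (away from the robot), y left (latch side), z outward (25 degrees off vertical, towards the robot). The port is 140 mm in diameter, through a square dark steel collar 170 x 170 mm that stands up to z = 25 mm.
- gasket_top (a point): Centre of the top of the black rubber gasket ring on the collar (160 mm outer, 144 mm inner diameter): z = 35 mm in face, axes as face. Springy, about 5 N per mm; the latch squeezes it about 4 mm on the latch side.
- hatch_hinge (a point): Middle of the hatch's hinge line, x = 0, y = -98, z = 37 mm in face, right of the port; axes as face, the line runs along x. The white hatch is a plate 14 mm thick (7 either side of the hinge line), x = -84 to 84, reaching 3 to 186 mm from the line, plus a lug (see hatch_lug). Its outer face looks along +z when shut, to -y when it stands open.
- hatch (a joint): Hatch angle, rad: 0 drawn tight, parallel to the face; about 0.02 lying loose on the gasket; 1.57 standing straight out from the face; stop at 2.0. About 0.6 kg with its latch. The stiff hinge holds it while it stands open (0.35 N m friction); from below about 1.0 rad it sinks shut by its own weight within about 2 s.
- hatch_lug (a point): Centre of the lug's outer face. The lug carries the T-handle: 56 mm wide (x = 7 to 63 mm in face), 14 mm thick, reaching to 235 mm from the hinge line. This point is 207 mm from the hinge line; its z points out of the hatch, its y away from the hinge.
- latch_grip (a point): Centre of the T-handle's black bar, on the latch axis: bar 76 mm long, 14 wide, 16 high, its centre 34 mm above the hatch's outer face (26 mm free beneath). With the hatch at 0 it is at x = 35, y = 120, z = 78 mm in face; 218 mm from the hinge line. Its x axis runs along the bar, its z outward along the latch axis.
- latch (a joint): T-handle angle, rad: 0 released, bar parallel to the hinge line; grows clockwise seen from outside, up to the home stop at 1.5 where the bar lies across the hatch. With the hatch lying shut the pawl runs under the keeper from about 0.6 on and draws the handle about 5 mm down; past about 1.35 it holds by itself. Takes up to about 0.5 N m.
- keeper (a point): Steel keeper lip on the collar's left side, under which the pawl below the T-handle turns; x = 35, y = 94, z = 14 mm in face. With the hatch open the handle turns freely and engages nothing; a pawl turned beyond about 0.4 rad before the hatch is shut would strike this lip.
- stopper: Frosted pale glass stopper standing upright: foot disc 40 mm diameter, 10 thick; neck 16 mm; ball head 32 mm diameter, its centre 40 mm above the underside; 56 mm tall, about 0.09 kg. Origin: centre of the underside, z up. It starts on a steel pedestal (64 mm diameter, top 115 mm above the table) just below the port, the ball level with the outer sheet.
- tray: Low open wooden tray on the table, left of the cabinet: 200 (x) x 140 (y) mm outside, rim 18 mm high and 6 thick, floor 6 mm thick. Origin: centre of its underside, z up; it may be turned any way. The cone stands in its +x half, the -x half is free. Fixed to the table.
- cone: Frosted glass cone joint standing in the tray's +x half: 34 mm diameter at the foot, 26 mm at the top, 58 mm tall, 0.06 kg. Origin: centre of its underside, z up.
Not all that is in view belongs to the job. Leave any green or red look-alike of the cone alone.

How it is judged:
On the way, in this order (a step that is already met when the one before it is completed fails the run):
1. the stopper stands upright in the tray, let go (x of stopper in the frame of tray between -0.085 and 0.085 m and y of stopper in the frame of tray between -0.055 and 0.055 m and z of stopper in the frame of tray below 0.012 m and angle between stopper's own z axis and vertical below 0.15 rad and contact force between stopper and the fingers below 0.05 N and linear speed of stopper below 0.035 m/s), for 0.3 s.
2. the hatch is swung shut onto its gasket (value of joint hatch below 0.035 rad), for 0.1 s.
At the end, for the whole second after the job is handed in: The stopper stands let go on the tray floor, upright within 0.15 rad, its axis 15 mm or more inside the tray's outer edges; the cone upright within 0.15 rad; the hatch drawn tight (hatch below 0.010 rad) and the T-handle home (latch above 1.38 rad), staying so when let go (all of step 1 and angle between cone's own z axis and vertical below 0.15 rad and value of joint hatch below 0.01 rad and value of joint latch above 1.38 rad); the robot touches nothing.
It fails at once if the stopper is dropped or banged onto the tray (over 30 N) (contact force between stopper and tray above 30 N).
It fails at once if the cone is upset (tilted more than 0.4 rad) (angle between cone's own z axis and vertical above 0.4 rad).
It also fails if it takes over 72 s, if anything falls off the work surface, if the arm or the gripper's body presses on something with over 40 N, if the wrist force passes 120 N, or if a joint passes its speed limit or range.

### The arm

A 7-joint arm with a two-finger parallel gripper is mounted at the origin on the work surface. World frame = base frame: x ahead of the robot, y to its left, z up, the work surface at z = 0. Lengths are in m, angles in rad, forces in N, time in s.
With the tool pointing down it reaches from about 0.4 to 0.85 m from the base axis. Payload 10.4 kg.
Tool frame: the origin (TCP) lies between the finger pads; the fingertips stand 22 mm ahead of it and the grasp point (between the pads) lies 3 mm ahead of it (r.nose_length is the distance from the TCP to the fingertips, in m); z points along the fingers, y is the line along which they close (so a half turn about z gives the same grasp; the last joint's range is limited). The gripper opens to 87 mm and grips with 3 to 60 N. Pads are 19 mm wide; open, the fingers measure 117 mm over their backs; the gripper's body (75 mm by 190 mm) begins 51 mm behind the grasp point.
Start: joints at [1.181, 0.332, -0.065, 1.46, 0.022, 1.35, -0.088], TCP at [0.224, -0.583, 0.245] pointing down, gripper open.
Joint ranges: [-2.6, 2.6], [-0.5, 2.12], [-1.47, 1.34], [0.16, 2.42], [-1.27, 4.41], [0.06, 2.06], [-2.6, 2.6]. Speed limits (rad/s): [2.22, 2.22, 2.79, 2.79, 3.14, 3.14, 3.14].

### API

Orientations are given as a unit quaternion [x, y, z, w].
In Python, from bench import readout, cams, r gives the robot as it stands. The module is installed in compiled form; this text tells all that it offers.
- The arm moves only by the tool step_arm, never from a script. Its argument "deltas" is a list that holds one entry, the list of rows, each a list of 7 numbers: the turn, a rotation vector about the tool's x, y, z in rad, then the shift along the tool's x, y, z in m, then the opening in per cent of the stroke, from 0 (shut) to 100 (fully open). A call has 1 to 20 rows; each row is the pose to reach, as a shift and turn from the pose commanded when the call began, along the tool's axes at that moment; what a row does not reach only later rows make up. A row lasts 1/8 s, in which the tool goes at most 62.5 mm and 10.7 degrees, less where a joint would pass 70% of its speed; a pose out of reach is approached as far as the arm can. A call with a gripper value outside its range is refused whole. The fingers move at their own pace and stop on an object; "squeeze" is the grip in N (left out, the last holds). Time passes only in rows, so rows that repeat a pose let the fingers close. It gives the time, the measured TCP pose, the force, the opening and the grip force at its end, in the units of the state.
- readout.read_state(): the state, without advancing time (a new reading comes with each control period).
- cams.camera(name): name is "scene" or "top" or "wrist"; returns a dict with "img" (384x512x3 uint8, red, green, blue), "fx", "fy", "cx", "cy" (pixels), "k1" (the pictures are not rectified: a ray, as slopes to the right and down, at radius r is drawn at 1 + k1 r^2 times it, then the intrinsics apply), "origin" and "rotation" of the camera in the world; the wrist camera has in their place "T_tool_cam" (4x4, takes a point from camera to tool coordinates, whose origin is the TCP and whose axes are the flange's). Camera axes: x right, y up, looking along -z (the intrinsics and any distortion apply to the point x, -y, -z); pixel columns grow to the right and rows downward; lengths in m; the calibration is good to about 2 mm. A picture is of the moment at which its call begins: read the wrist's pose just before it. There is no depth.
- r.close_job(): hands the job in; it is judged then, once.
The state is a dict: "time": time; "joint_positions": joint angles; "joint_vel": joint speeds; "joint_torque": joint torques, N m; "ee_pos": TCP position; "eef_rot": TCP orientation; "ft_force": force on the tool from outside, world axes, zero at the start; "torque": the same for the moment, N m; "width": finger opening in m; "grip_force": force on a finger pad.
Only numpy, scipy, OpenCV 4.12 (cv2) and the standard library are available. Lean on these libraries where they do the work, as an engineer would, in place of code of your own. Each camera call takes 0.05 s, during which the arm holds its last target. There are 200 camera calls.

## Working session

There is one attempt and no reset: what is moved stays moved. The work goes in short steps, Python scripts to look and compute and a tool call to move; the robot and the scene stay as the last step left them, time stands still between calls to the robot, and variables do not carry over. Pictures are saved under pics/ and viewed, at most 12 in all, crops included, and the job is handed in when it is done.

Besides the shell and the picture viewer there is one more tool, called after ">>>" as name([rows], argument=value, ...), one row to a line, values as JSON. step_arm: Moves the arm, as the interface text tells. Its arguments: {"type":"object","properties":{"deltas":{"type":"array"},"squeeze":{"type":"number"}},"required":["deltas"]}

```bash
mkdir -p pics; cat > h.py <<'E'
import numpy as np, cv2
from scipy.spatial.transform import Rotation as R
from bench import readout, cams, r
def st():
    s=readout.read_state(); return s
def cam(n):
    s=st(); c=cams.camera(n)
    if 'T_tool_cam' in c:
        T=np.eye(4);T[:3,:3]=R.from_quat(s['eef_rot']).as_matrix();T[:3,3]=s['ee_pos'];T=T@np.array(c['T_tool_cam'])
        c['origin']=T[:3,3];c['rotation']=T[:3,:3]
    c['origin']=np.array(c['origin']);c['rotation']=np.array(c['rotation'])
    return c
def ray(c,u,v):
    K=np.array([[c['fx'],0,c['cx']],[0,c['fy'],c['cy']],[0,0,1]],float)
    xd=(u-c['cx'])/c['fx'];yd=(v-c['cy'])/c['fy'];x,y=xd,yd
    for _ in range(30):
        k=1+c['k1']*(x*x+y*y);x,y=xd/k,yd/k
    d=c['rotation']@np.array([x,-y,-1]);return c['origin'],d/np.linalg.norm(d)
def plane(c,u,v,z):
    o,d=ray(c,u,v);return o+d*(z-o[2])/d[2]
def proj(c,p):
    q=c['rotation'].T@(np.array(p)-c['origin']);x,y=q[0]/-q[2],-q[1]/-q[2];k=1+c['k1']*(x*x+y*y)
    return np.array([c['fx']*x*k+c['cx'],c['fy']*y*k+c['cy']])
def tri(rs):
    A=0;b=0
    for o,d in rs:
        M=np.eye(3)-np.outer(d,d);A=A+M;b=b+M@o
    return np.linalg.solve(A,b)
E
python3 - <<'E'
from h import *
for n in('scene','top'):
    c=cam(n);np.save(f'pics/{n}0.npy',c,allow_pickle=True)
    print(n,c['origin'],c['rotation'].round(3).tolist(),c['fx'],c['k1'],c['cx'],c['cy'])
    cv2.imwrite(f'pics/{n}0.png',cv2.resize(c['img'][:,:,::-1],None,fx=1.5,fy=1.5,interpolation=cv2.INTER_CUBIC))
s=st();print(s['ee_pos'],s['eef_rot'],s['time'],s['width'])
E
```

```text
scene [ 1.35505344 -0.12484216  0.75536394] [0.361, 0.294, 0.555, 0.689] 488.156820401532 -0.1302850902139962 268.3890599728527 197.0343814592643
top [0.43631994 0.0544405  0.88493002] [-0.031, 0.033, 0.711, -0.701] 359.86745696322595 -0.0020345505787391833 261.18988503346736 189.22073857195127
[ 0.22403541 -0.58314533  0.24385981] [ 9.83227541e-01  1.82382113e-01 -1.45328692e-04 -5.89173128e-04] 0.1 0.08707156195838502
```

View pics/scene0.png

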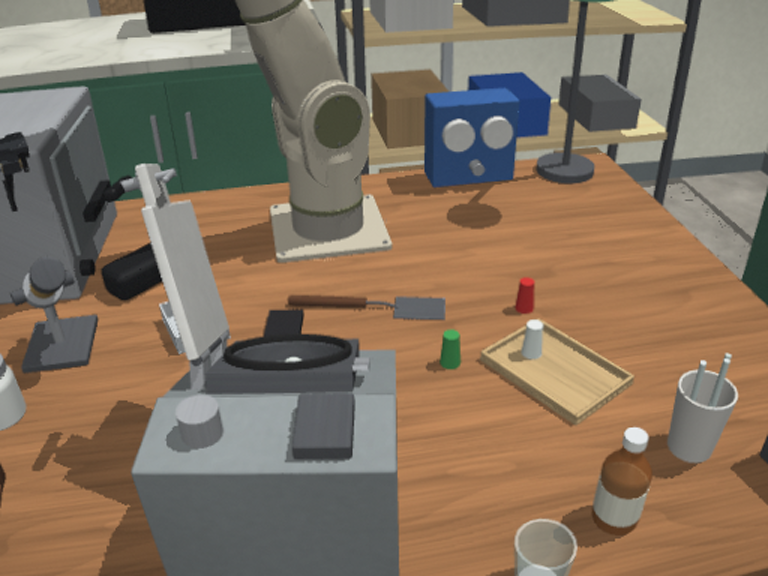

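View pics/top0.png

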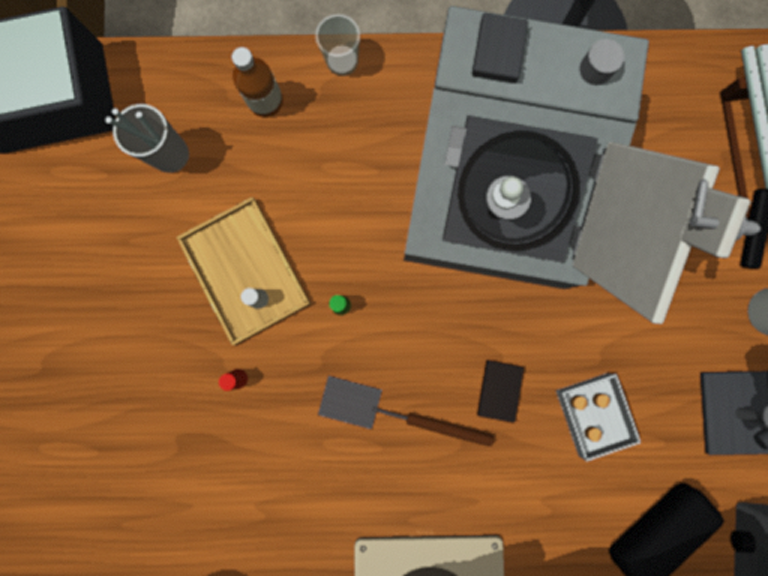

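The scene view shows the cabinet with its hatch open at the left, the gasket ring at about (290,352) with the stopper ball inside, and the tray at (557,370). The top view has the gasket at (518,190) with the ball at (512,188), and tray corners at about (253,199), (178,238), (235,344) and (310,303). There are three cone-shaped candidates in the top view: white (250,297), green (338,303) and red (230,380). Only the white one is frosted and in the tray, so it is the cone.

```bash
python3 - <<'E'
from h import *
T=np.load('pics/top0.npy',allow_pickle=True).item();S=np.load('pics/scene0.npy',allow_pickle=True).item()
np.set_printoptions(precision=4,suppress=True)
# gasket
def dark(c,x0,y0,x1,y1,th):
    g=c['img'].max(2);m=np.zeros(g.shape,np.uint8);m[y0:y1,x0:x1]=(g[y0:y1,x0:x1]<th)*255
    cs,_=cv2.findContours(m,cv2.RETR_EXTERNAL,cv2.CHAIN_APPROX_NONE);k=max(cs,key=lambda q:cv2.boundingRect(q)[2]);return cv2.fitEllipse(cv2.convexHull(k)),len(k)
e1=dark(T,298,82,392,170,38);e2=dark(S,140,215,242,252,40);print(e1,e2)
p=tri([ray(T,*e1[0]),ray(S,*e2[0])]);print('gasket tri',p,'plane',plane(T,*e1[0],0.1817))
# cabinet yaw: top front edge z=.205
a=plane(T,437/1.5,88/1.5,.205);b=plane(T,636/1.5,121/1.5,.205);d=a-b;print('cab y',d,np.linalg.norm(d),'yaw',np.degrees(np.arctan2(-d[0],d[1])))
a=plane(T,449/1.5,6/1.5,.205);b=plane(T,648/1.5,40/1.5,.205);d=a-b;print('cab y',d,np.linalg.norm(d),'yaw',np.degrees(np.arctan2(-d[0],d[1])))
# ball
print('ball',plane(T,512/1.5,188/1.5,.155),tri([ray(T,512/1.5,188/1.5),ray(S,293/1.5,362/1.5)]))
# tray
hsv=cv2.cvtColor(T['img'],cv2.COLOR_RGB2HSV);print(hsv[150,150],hsv[180,140],hsv[250,200])
C=[plane(T,u/1.5,v/1.5,.018) for u,v in((253,199),(178,238),(235,344),(310,303))];C=np.array(C);print(C,[np.linalg.norm(C[i]-C[i-1]) for i in range(4)],C.mean(0))
print('cone top',plane(T,249/1.5,297/1.5,.058),tri([ray(T,249/1.5,297/1.5),ray(S,534/1.5,324/1.5)]))
cr=T['img'][70:230,110:510][:,:,::-1];cv2.imwrite('pics/c1.png',cv2.resize(cr,None,fx=2,fy=2,interpolation=cv2.INTER_CUBIC))
# hatch
for uv in ((716,167),(744,197),(727,257),(685,245),(661,322)): print(uv)
E
```

```text
(((345.60797119140625, 126.7691879272461), (77.2884521484375, 81.71076965332031), 52.676551818847656), 225) (((169.5790557861328, 240.80801391601562), (10.710241317749023, 44.86992645263672), 99.0217056274414), 94)Traceback (most recent call last):
  File "<stdin>", line 9, in <module>
TypeError: ray() takes 3 positional arguments but 4 were given
```

```bash
python3 - <<'E'
from h import *
T=np.load('pics/top0.npy',allow_pickle=True).item();S=np.load('pics/scene0.npy',allow_pickle=True).item()
np.set_printoptions(precision=4,suppress=True)
e=(345.6,126.8)
p=tri([ray(T,*e),ray(S,290/1.5,353/1.5)]);print('gasket tri',p,'plane',plane(T,*e,0.1817))
a=plane(T,437/1.5,88/1.5,.205);b=plane(T,636/1.5,121/1.5,.205);d=a-b;print('cab y',d,np.linalg.norm(d),'yaw',np.degrees(np.arctan2(-d[0],d[1])))
a=plane(T,449/1.5,6/1.5,.205);b=plane(T,648/1.5,40/1.5,.205);d=a-b;print('cab y',d,np.linalg.norm(d),'yaw',np.degrees(np.arctan2(-d[0],d[1])))
print('ball',plane(T,512/1.5,188/1.5,.155),tri([ray(T,512/1.5,188/1.5),ray(S,293/1.5,362/1.5)]))
C=[plane(T,u/1.5,v/1.5,.018) for u,v in((253,199),(178,238),(235,344),(310,303))];C=np.array(C);print(C,[np.linalg.norm(C[i]-C[i-1]) for i in range(4)],C.mean(0))
print('cone top',plane(T,249/1.5,297/1.5,.058),tri([ray(T,249/1.5,297/1.5),ray(S,534/1.5,324/1.5)]))
cr=T['img'][70:230,110:510][:,:,::-1];cv2.imwrite('pics/c1.png',cv2.resize(cr,None,fx=2,fy=2,interpolation=cv2.INTER_CUBIC))
E
```

```text
Traceback (most recent call last):
  File "h.py", line 18, in ray
    d=c['rotation']@np.array([x,-y,-1]);return c['origin'],d/np.linalg.norm(d)
      ~~~~~~~~~~~~~^~~~~~~~~~~~~~~~~~~~
ValueError: matmul: Input operand 1 has a mismatch in its core dimension 0, with gufunc signature (n?,k),(k,m?)->(n?,m?) (size 3 is different from 4)
```

```bash
sed -i "s/c\['rotation'\]=np.array(c\['rotation'\])/c['rotation']=fixr(c['rotation'])/" h.py; cat >> h.py <<'E'
def fixr(q):
    q=np.array(q);return q if q.ndim==2 else R.from_quat(q).as_matrix()
def load(f):
    c=np.load(f,allow_pickle=True).item();c['rotation']=fixr(c['rotation']);return c
E
python3 - <<'E'
from h import *
T=load('pics/top0.npy');S=load('pics/scene0.npy')
np.set_printoptions(precision=4,suppress=True)
e=(345.6,126.8)
p=tri([ray(T,*e),ray(S,290/1.5,353/1.5)]);print('gasket tri',p,'plane',plane(T,*e,0.1817))
a=plane(T,437/1.5,88/1.5,.205);b=plane(T,636/1.5,121/1.5,.205);d=a-b;print('cab y',d,np.linalg.norm(d),'yaw',np.degrees(np.arctan2(-d[0],d[1])))
a=plane(T,449/1.5,6/1.5,.205);b=plane(T,648/1.5,40/1.5,.205);d=a-b;print('cab y',d,np.linalg.norm(d),'yaw',np.degrees(np.arctan2(-d[0],d[1])))
print('ball',plane(T,512/1.5,188/1.5,.155),tri([ray(T,512/1.5,188/1.5),ray(S,293/1.5,362/1.5)]))
C=[plane(T,u/1.5,v/1.5,.018) for u,v in((253,199),(178,238),(235,344),(310,303))];C=np.array(C);print(C,[np.linalg.norm(C[i]-C[i-1]) for i in range(4)],C.mean(0))
print('cone top',plane(T,249/1.5,297/1.5,.058),tri([ray(T,249/1.5,297/1.5),ray(S,534/1.5,324/1.5)]))
cr=T['img'][70:230,110:510][:,:,::-1];cv2.imwrite('pics/c1.png',cv2.resize(cr,None,fx=2,fy=2,interpolation=cv2.INTER_CUBIC))
E
```

```text
gasket tri [ 0.6237 -0.1177  0.176 ] plane [ 0.622  -0.118   0.1817]
cab y [0.048  0.2581 0.    ] 0.26256809648948104 yaw -10.532355429638812
cab y [0.0506 0.2617 0.    ] 0.26658874595869053 yaw -10.941200177277103
ball [ 0.6323 -0.1159  0.155 ] [ 0.6296 -0.1136  0.165 ]
[[0.6566 0.2764 0.018 ]
 [0.5938 0.3976 0.018 ]
 [0.4213 0.3031 0.018 ]
 [0.4851 0.1834 0.018 ]] [np.float64(0.1951268728650275), np.float64(0.13651591846773428), np.float64(0.19670185931017023), np.float64(0.13564969828115236)] [0.5392 0.2902 0.018 ]
cone top [0.4934 0.271  0.058 ] [0.493  0.2696 0.0633]
```

View pics/c1.png

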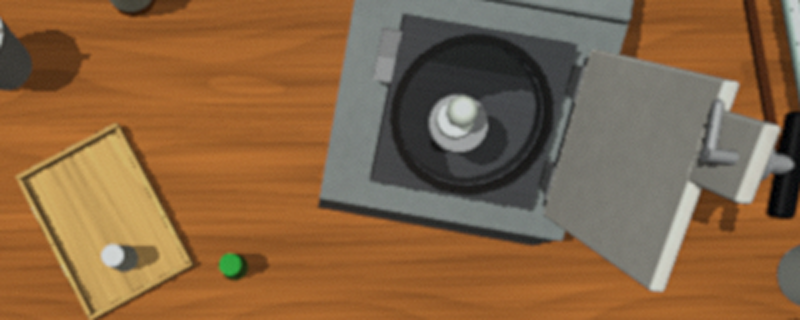

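The crop confirms the white cone at (115,257) in the tray, separate from the green one at (232,265), and the stopper ball at (462,112) in the ring. Tray sides measure 196 x 136 mm against 200 x 140 given, and the gasket triangulates at z≈0.18, as it should. I'll raise the arm and bring the wrist camera over the port.

```bash
cat >> h.py <<'E'
YAW=np.radians(-10.7)
def down(yaw,tilt,tiltyaw=None):
    """tool down, closing axis (tool y) along heading yaw; leaned back by tilt (body towards -heading)"""
    y=np.array([np.cos(yaw),np.sin(yaw),0]);z=np.array([0,0,-1.]);x=np.cross(y,z)
    M=np.stack([x,y,z],1);return M@R.from_euler('x',tilt).as_matrix()
def delta(p,M,p0=None,M0=None):
    s=st();p0=np.array(s['ee_pos']) if p0 is None else np.array(p0);M0=R.from_quat(s['eef_rot']).as_matrix() if M0 is None else M0
    return np.r_[R.from_matrix(M0.T@M).as_rotvec(),M0.T@(np.array(p)-p0)].round(4).tolist()
E
python3 - <<'E'
from h import *
M=down(YAW,-np.radians(20));print(M.round(3))
M=down(YAW,np.radians(20));print(M.round(3))
M0=R.from_quat(st()['eef_rot']).as_matrix();print(M0.round(3))
print(delta([.28,-.45,.5],M0)); print(delta([.35,-.10,.5],down(YAW,0)))
E
```

```text
[[ 0.186  0.923  0.336]
 [ 0.983 -0.174 -0.064]
 [ 0.     0.342 -0.94 ]]
[[ 0.186  0.923 -0.336]
 [ 0.983 -0.174  0.064]
 [ 0.    -0.342 -0.94 ]]
[[ 0.933  0.359 -0.001]
 [ 0.359 -0.933  0.001]
 [-0.    -0.001 -1.   ]]
[0.0, 0.0, 0.0, 0.1, -0.1045, -0.256]
[-0.0011, -0.0006, -1.0172, 0.2908, -0.4061, -0.2557]
```

>>> step_arm([
  [[0,0,0,0.1,-0.1,-0.256,70],[0,0,0,0.1,-0.1,-0.256,70],[0,0,0,0.1,-0.1,-0.256,70],[0,0,0,0.1,-0.1,-0.256,70],[0,0,0,0.1,-0.1,-0.256,70],[0,0,-1.017,0.291,-0.406,-0.256,70],[0,0,-1.017,0.291,-0.406,-0.256,70],[0,0,-1.017,0.291,-0.406,-0.256,70],[0,0,-1.017,0.291,-0.406,-0.256,70],[0,0,-1.017,0.291,-0.406,-0.256,70],[0,0,-1.017,0.291,-0.406,-0.256,70],[0,0,-1.017,0.291,-0.406,-0.256,70],[0,0,-1.017,0.291,-0.406,-0.256,70],[0,0,-1.017,0.291,-0.406,-0.256,70]],
])

```text
time: 1.85
ee_pos: [0.35, -0.1013, 0.5003]
eef_rot: [0.771, 0.637, -0.0, -0.0]
ft_force: [-0.2, -0.0, 1.0]
width: 0.0608
grip_force: 0.0
```

```bash
python3 - <<'E'
from h import *
s=st();print(s['time'],s['ee_pos'],np.round(s['joint_positions'],2))
M=down(YAW,-np.radians(20));g=np.array([.632,-.1165,.155])
print(delta(g-M[:,2]*.17,M))
E
```

```text
1.85 [ 0.34997987 -0.10128788  0.50025671] [ 0.77 -0.24 -0.45  1.51 -0.11  1.85  0.11]
[-0.3497, 0.0, -0.0029, 0.038, 0.2218, 0.1854]
```

>>> step_arm([
  [[-0.35,0,-0.003,0.038,0.222,0.185,70],[-0.35,0,-0.003,0.038,0.222,0.185,70],[-0.35,0,-0.003,0.038,0.222,0.185,70],[-0.35,0,-0.003,0.038,0.222,0.185,70],[-0.35,0,-0.003,0.038,0.222,0.185,70],[-0.35,0,-0.003,0.038,0.222,0.185,70],[-0.35,0,-0.003,0.038,0.222,0.185,70],[-0.35,0,-0.003,0.038,0.222,0.185,70]],
])

```text
time: 2.85
ee_pos: [0.5752, -0.1046, 0.3169]
eef_rot: [0.757, 0.629, 0.111, 0.135]
ft_force: [-0.3, -0.5, 0.7]
width: 0.0608
grip_force: 0.0
```

```bash
python3 - <<'E'
from h import *
s=st();print(s['time'],s['ee_pos'],np.round(s['joint_positions'],2))
c=cam('wrist');np.save('pics/w0.npy',c,allow_pickle=True);print(c['origin'],c['fx'],c['k1'],proj(c,[.632,-.116,.155]))
cv2.imwrite('pics/w0.png',cv2.resize(c['img'][:,:,::-1],None,fx=1.5,fy=1.5,interpolation=cv2.INTER_CUBIC))
E
```

```text
2.85 [ 0.57518788 -0.10460471  0.31686181] [ 0.74 -0.   -0.64  1.74  0.04  1.06 -0.11]
[ 0.54105973 -0.02252604  0.44989335] 324.0592903880017 -0.05793204634888814 [249.06949827 178.56610229]
```

View pics/w0.png

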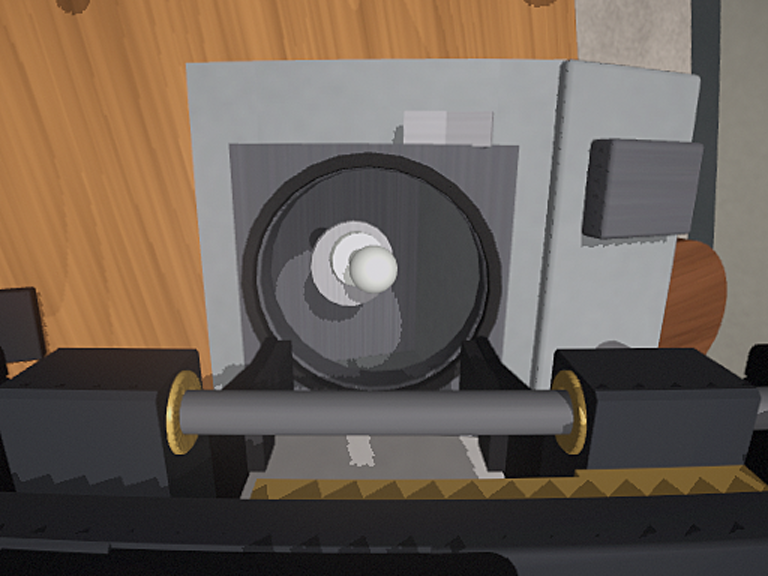

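The wrist view shows the ball at (374,269), within 1 px of the prediction. The gasket ring is centred at about (371,272), and the collar's left edge runs from (230,143) to (518,146).

```bash
python3 - <<'E'
from h import *
T=load('pics/top0.npy');c=load('pics/w0.npy')
b=tri([ray(T,512/1.5,188/1.5),ray(c,374/1.5,269/1.5)]);print('ball',b, plane(c,374/1.5,269/1.5,.155))
for yaw in(-9.7,-10.7,-11.7):
    w=np.radians(yaw);cs,sn=np.cos(w),np.sin(w);O=np.array([.6365,-.1207,.15]);t=np.radians(25)
    X=np.array([cs*np.cos(t),sn*np.cos(t),np.sin(t)]);Y=np.array([-sn,cs,0]);Z=np.cross(X,Y)
    f=lambda x,y,z:(proj(c,O+x*X+y*Y+z*Z)*1.5).round(1)
    print(yaw,f(-.085,.085,.025),f(.085,.085,.025),f(0,.08,.035),f(0,0,.035),f(-.08,0,.035),f(.08,0,.035))
M=down(YAW,-np.radians(20));g=np.array([.632,-.116,.155])
print(delta(g-M[:,2]*.003,M))
E
```

```text
ball [ 0.62958491 -0.11384805  0.16405367] [ 0.63212516 -0.11684494  0.155     ]
-9.7 [232.3 143.3] [521.4 138.6] [371.7 149.1] [373.9 285.1] [246.5 284. ] [507.2 286.4]
-10.7 [234.6 140.6] [523.4 140.7] [374.  148.6] [373.9 284.7] [246.3 281.6] [507.1 288. ]
-11.7 [237. 138.] [525.4 142.9] [376.3 148.2] [373.9 284.3] [246.2 279.3] [507.  289.6]
[0.0029, 0.0008, 0.0022, -0.0006, -0.0014, 0.1689]
```

>>> step_arm([
  [[0,0,0,-0.001,-0.001,0.04,70],[0,0,0,-0.001,-0.001,0.08,70],[0,0,0,-0.001,-0.001,0.11,70],[0,0,0,-0.001,-0.001,0.14,70],[0,0,0,-0.001,-0.001,0.16,70],[0,0,0,-0.001,-0.001,0.169,70],[0,0,0,-0.001,-0.001,0.169,70]],
])

```text
time: 3.78
ee_pos: [0.6313, -0.1155, 0.1567]
eef_rot: [0.757, 0.629, 0.111, 0.134]
ft_force: [-0.7, -0.0, 0.2]
width: 0.0607
grip_force: 0.0
```

>>> step_arm([
  [[0,0,0,0,0,0,30],[0,0,0,0,0,0,30],[0,0,0,0,0,0,30],[0,0,0,0,0,0,30],[0,0,0,0,0,0,20],[0,0,0,0,0,0,20]],
], squeeze=20)

```text
time: 4.53
ee_pos: [0.6313, -0.1156, 0.1566]
eef_rot: [0.757, 0.629, 0.111, 0.134]
ft_force: [-0.9, 0.7, 2.0]
width: 0.0304
grip_force: 19.9
```

>>> step_arm([
  [[0,0,0,0,0,-0.01,20],[0,0,0,0,0,-0.03,20],[0,0,0,0,0,-0.06,20],[0,0,0,0,0,-0.1,20],[0,0,0,0,0,-0.14,20],[0,0,0,0,0,-0.18,20],[0,0,0,0,0,-0.18,20],[0,0,0,0,0,-0.18,20]],
])

```text
time: 5.52
ee_pos: [0.5702, -0.104, 0.3258]
eef_rot: [0.757, 0.629, 0.111, 0.134]
ft_force: [-0.4, -0.3, -0.7]
width: 0.0308
grip_force: 19.9
```

```bash
python3 - <<'E'
from h import *
s=st();print(s['time'],s['ee_pos'],s['width'],s['grip_force'],s['ft_force'],np.round(s['joint_positions'],2))
a=cam('wrist')['img'];b=cam('scene')['img']
im=np.hstack([a[100:350,60:460],b[100:350,60:460]])[:,:,::-1];cv2.imwrite('pics/w1.png',im)
M=down(YAW+np.radians(85),-np.radians(20));p=[.5392+.045*.877,.2902+.045*.48]
print(p)
for y in(-45,45):
    M=down(np.radians(28.7+y),-np.radians(20));print(y,delta(np.array([*p,.16])-M[:,2]*.003,M))
E
```

```text
5.525 [ 0.57024092 -0.10399334  0.32575781] 0.03080179375715248 19.867638777941465 [-0.35707484 -0.30200998 -0.7178691 ] [ 0.76 -0.02 -0.66  1.73  0.02  1.08 -0.09]
[0.578665, 0.3118]
-45 [-0.0005, -0.034, 0.0946, 0.4106, -0.1198, 0.1285]
45 [-0.0007, 0.5028, -1.3816, 0.4094, -0.1189, 0.1288]
```

View pics/w1.png

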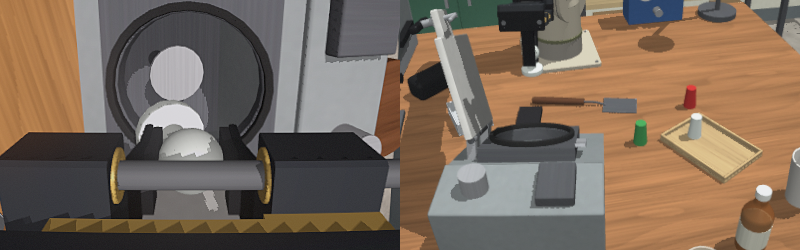

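>>> step_arm([
  [[0,-0.034,0.095,0.1,-0.02,-0.004,20],[0,-0.034,0.095,0.15,-0.03,-0.006,20],[0,-0.034,0.095,0.2,-0.04,-0.008,20],[0,-0.034,0.095,0.25,-0.05,-0.01,20],[0,-0.034,0.095,0.3,-0.06,-0.011,20],[0,-0.034,0.095,0.35,-0.065,-0.012,20],[0,-0.034,0.095,0.41,-0.07,-0.012,20],[0,-0.034,0.095,0.411,-0.085,0.03,20],[0,-0.034,0.095,0.411,-0.1,0.07,20],[0,-0.034,0.095,0.411,-0.115,0.11,20],[0,-0.034,0.095,0.411,-0.12,0.128,20],[0,-0.034,0.095,0.411,-0.12,0.128,20],[0,-0.034,0.095,0.411,-0.12,0.128,20]],
])

```text
time: 7.25
ee_pos: [0.5788, 0.3131, 0.1657]
eef_rot: [0.788, 0.59, 0.106, 0.139]
ft_force: [0.3, 0.6, -0.9]
width: 0.0306
grip_force: 19.9
```

```bash
python3 - <<'E'
from h import *
s=st();print(s['time'],s['ee_pos'],s['width'],s['grip_force'],s['ft_force'],np.round(s['joint_positions'],2))
b=cam('scene');M=R.from_quat(s['eef_rot']).as_matrix();g=np.array(s['ee_pos'])+M[:,2]*.003
f=proj(b,g-[0,0,.04]);print(g,proj(b,g),f)
x,y=int(f[0]),int(f[1]);im=b['img'][y-70:y+50,x-80:x+80][:,:,::-1]
cv2.imwrite('pics/s2.png',cv2.resize(im,None,fx=5,fy=5,interpolation=cv2.INTER_CUBIC))
print(delta(np.array([.5787,.3118,.048])-M[:,2]*.003,M))
E
```

```text
7.25 [0.5787715  0.31310425 0.16565151] 0.03062020393039953 19.92782536894083 [ 0.34590499  0.59928043 -0.88381052] [ 0.03  0.48 -0.94  1.66  0.78  1.14 -1.43]
[0.57976367 0.31281909 0.16283472] [393.72513619 199.67009742] [391.16020845 214.6935972 ]
[0.0004, -0.0001, -0.0001, -0.0015, -0.0403, 0.1077]
```

View pics/s2.png

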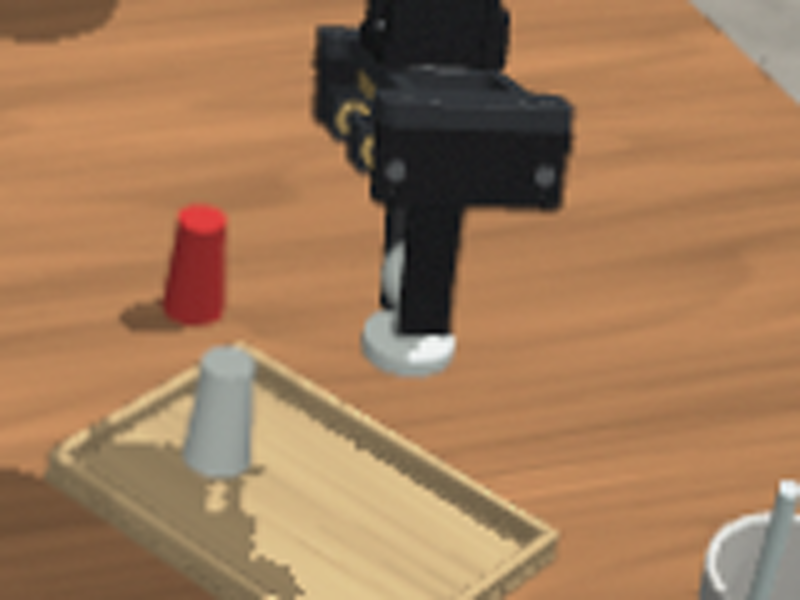

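The held stopper hangs upright: its foot is at (409,343) in the crop, within about 1 px of where it should be. The cone at (220,410) is well clear. Lowering now.

>>> step_arm([
  [[0,0,0,-0.001,-0.014,0.038,20],[0,0,0,-0.001,-0.026,0.07,20],[0,0,0,-0.001,-0.034,0.09,20],[0,0,0,-0.001,-0.036,0.097,20],[0,0,0,-0.001,-0.037,0.1,20],[0,0,0,-0.001,-0.037,0.1,20]],
])

```text
time: 8.05
ee_pos: [0.5779, 0.312, 0.0583]
eef_rot: [0.788, 0.59, 0.105, 0.139]
ft_force: [-0.3, 0.6, -0.4]
width: 0.0302
grip_force: 19.9
```

>>> step_arm([
  [[0,0,0,0,-0.0007,0.002,20],[0,0,0,0,-0.0014,0.004,20],[0,0,0,0,-0.002,0.0055,20],[0,0,0,0,-0.002,0.0055,20]],
])

```text
time: 8.55
ee_pos: [0.5773, 0.3116, 0.0513]
eef_rot: [0.788, 0.59, 0.104, 0.139]
ft_force: [0.1, -0.3, -0.1]
width: 0.0303
grip_force: 19.9
```

>>> step_arm([
  [[0,0,0,0,-0.0003,0.001,20],[0,0,0,0,-0.0007,0.002,20],[0,0,0,0,-0.0007,0.002,20]],
])

```text
time: 8.93
ee_pos: [0.5774, 0.3115, 0.0492]
eef_rot: [0.788, 0.59, 0.104, 0.139]
ft_force: [-0.4, 0.3, -0.5]
width: 0.0309
grip_force: 19.9
```

>>> step_arm([
  [[0,0,0,0,-0.0003,0.001,20],[0,0,0,0,-0.0003,0.001,20]],
])

```text
time: 9.18
ee_pos: [0.5775, 0.3115, 0.0482]
eef_rot: [0.788, 0.59, 0.104, 0.139]
ft_force: [-0.2, 0.6, -1.2]
width: 0.0303
grip_force: 19.9
```

>>> step_arm([
  [[0,0,0,0,-0.0003,0.001,20],[0,0,0,0,-0.0003,0.001,20]],
])

```text
time: 9.43
ee_pos: [0.5777, 0.3118, 0.0476]
eef_rot: [0.788, 0.59, 0.105, 0.139]
ft_force: [-1.4, -0.0, 3.8]
width: 0.0303
grip_force: 20.0
```

>>> step_arm([
  [[0,0,0,0,-0.0003,0.001,20],[0,0,0,0,-0.0003,0.001,20]],
])

```text
time: 9.68
ee_pos: [0.5778, 0.3119, 0.0475]
eef_rot: [0.788, 0.59, 0.105, 0.14]
ft_force: [-6.8, -2.6, 12.1]
width: 0.0306
grip_force: 20.3
```

>>> step_arm([
  [[0,0,0,0,-0.0003,0.001,20],[0,0,0,0,-0.0003,0.001,20]],
])

```text
time: 9.93
ee_pos: [0.5781, 0.3121, 0.0474]
eef_rot: [0.788, 0.59, 0.105, 0.14]
ft_force: [-9.8, -4.8, 20.8]
width: 0.0301
grip_force: 20.6
```

Contact at ball height 46 mm, as expected. I'll ease the load off and release.

>>> step_arm([
  [[0,0,0,0,0.0007,-0.002,20],[0,0,0,0,0.0008,-0.0025,20],[0,0,0,0,0.0008,-0.0025,38],[0,0,0,0,0.0008,-0.0025,42],[0,0,0,0,0.0008,-0.0025,50],[0,0,0,0,0.0008,-0.0025,70],[0,0,0,0,0.0008,-0.0025,70]],
])

```text
time: 10.8
ee_pos: [0.5776, 0.3116, 0.0478]
eef_rot: [0.788, 0.59, 0.104, 0.139]
ft_force: [-0.3, -0.0, 0.2]
width: 0.0556
grip_force: 0.0
```

>>> step_arm([
  [[0,0,0,0,0,-0.01,70],[0,0,0,0,0,-0.03,70],[0,0,0,0,0,-0.06,70],[0,0,0,0,0,-0.1,70],[0,0,0,0,0,-0.15,70],[0,0,0,0,0,-0.2,70],[0,0,0,0,0,-0.2,70],[0,0,0,0,0,-0.2,70]],
])

```text
time: 11.8
ee_pos: [0.5115, 0.3307, 0.2361]
eef_rot: [0.788, 0.59, 0.105, 0.14]
ft_force: [0.4, -0.2, -0.2]
width: 0.061
grip_force: 0.0
```

```bash
python3 - <<'E'
from h import *
np.set_printoptions(precision=4,suppress=True)
s=st();print(s['time'],s['ee_pos'],s['ft_force'],np.round(s['joint_positions'],2))
b=cam('scene');c=cam('wrist');np.save('pics/s3.npy',b,allow_pickle=True)
f=lambda im,z:cv2.resize(np.ascontiguousarray(im[:,:,::-1]),None,fx=z,fy=z,interpolation=cv2.INTER_CUBIC)
A=f(b['img'][60:260,60:260],2);B=f(b['img'][190:290,310:430],3.3);B=cv2.resize(B,(400,400));
im=np.hstack([A,B]);cv2.imwrite('pics/s3.png',im)
print(proj(b,[.579,.312,.046]),proj(b,[.579,.312,.006]))
E
```

```text
11.8 [0.5115 0.3307 0.2361] [ 0.427  -0.1897 -0.2195] [ 0.06  0.33 -1.03  1.68  0.65  1.23 -1.43]
[385.9841 241.6452] [383.6516 254.9014]
```

View pics/s3.png

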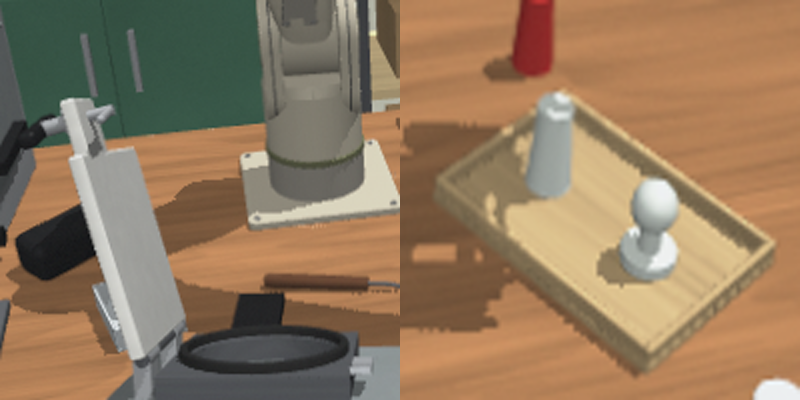

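The left crop shows the hatch still open and leaning outward. The right crop shows the stopper upright at (650,230) and the cone upright at (550,145). Next I'll fit the hatch angle from the top-view corners.

```bash
cat >> h.py <<'E'
np.set_printoptions(precision=4,suppress=True)
class Face:
    def __init__(s,O=(.6337,-.1225,.15),yaw=-11.2):
        w=np.radians(yaw);t=np.radians(25);s.O=np.array(O)
        s.X=np.array([np.cos(w)*np.cos(t),np.sin(w)*np.cos(t),np.sin(t)]);s.Y=np.array([-np.sin(w),np.cos(w),0]);s.Z=np.cross(s.X,s.Y)
    def p(s,x,y,z): return s.O+x*s.X+y*s.Y+z*s.Z
    def h(s,a,x,r,n):
        return s.p(x,-.098+r*np.cos(a)-n*np.sin(a),.037+r*np.sin(a)+n*np.cos(a))
    def dn(s,tilt=25):  # tool z down, leaned; closing axis along -Y..; tool x ~ +Y, tool y ~ X of face (as at pick)
        t=np.radians(tilt-25);z=-s.Z;M=np.stack([s.Y,s.X,z],1);return M@R.from_euler('x',-t).as_matrix()
F=Face()
E
python3 - <<'E'
from h import *
from scipy.optimize import least_squares
T=load('pics/top0.npy');S=load('pics/s3.npy');w=load('pics/w0.npy')
def ff(q):
    f=Face((q[0],q[1],.15),q[2]);pr=lambda *a:proj(w,f.p(*a))*1.5
    return np.r_[pr(-.085,.085,.025)-[230,143],pr(.085,.085,.025)-[518,146],pr(-.08,0,.035)[0]-244,pr(.08,0,.035)[0]-501,pr(0,.08,.035)[1]-152]
q=least_squares(ff,[.6337,-.1225,-11.2]);print('face',q.x,q.fun)
f=Face((q.x[0],q.x[1],.15),q.x[2])
obs=[((-.084,.186,.007),(661,322)),((.084,.186,.007),(716,167)),((.063,.235,.007),(748,198)),((.007,.235,.007),(728,257))]
for a in np.arange(1.6,2.01,.1):
    print(a.round(2),[ (proj(T,f.h(a,*o))*1.5).round(0).tolist() for o,_ in obs])
# scene view: lug tip approx
k=lambda p:((proj(S,p)-60)*2).round(0).tolist()
for a in(1.7,1.8,1.9,2.0):print(a,'lug',k(f.h(a,.063,.235,-.007)),k(f.h(a,.007,.235,-.007)),'plate far end +x',k(f.h(a,.084,.186,-.007)),'hinge',k(f.h(a,.084,.003,-.007)))
E
```

```text
face [  0.633   -0.1223 -11.0092] [ 0.2959  0.5956  1.2013 -0.7293 -2.5851  1.4153  0.4859]
1.6 [[631.0, 321.0], [686.0, 160.0], [704.0, 191.0], [682.0, 252.0]]
1.7 [[647.0, 323.0], [704.0, 164.0], [729.0, 196.0], [706.0, 256.0]]
1.8 [[663.0, 324.0], [721.0, 166.0], [752.0, 199.0], [728.0, 259.0]]
1.9 [[677.0, 325.0], [736.0, 169.0], [772.0, 202.0], [748.0, 261.0]]
2.0 [[689.0, 325.0], [749.0, 171.0], [789.0, 204.0], [765.0, 262.0]]
1.7 lug [100.0, 92.0] [119.0, 93.0] plate far end +x [103.0, 149.0] hinge [143.0, 360.0]
1.8 lug [74.0, 97.0] [94.0, 97.0] plate far end +x [82.0, 153.0] hinge [143.0, 359.0]
1.9 lug [49.0, 104.0] [70.0, 104.0] plate far end +x [61.0, 159.0] hinge [142.0, 359.0]
2.0 lug [25.0, 114.0] [47.0, 114.0] plate far end +x [42.0, 167.0] hinge [141.0, 358.0]
```

```bash
sed -i 's/^F=Face()/F=Face((.633,-.1223,.15),-11.0)/' h.py; python3 - <<'E'
from h import *
M=np.stack([F.X,-F.Y,-F.Z],1)
W=[np.array([.36,.05,.5]),np.array([.36,-.25,.48]),F.p(-.06,-.20,.30),F.p(-.06,-.20,.194)]
for p in W: print(p,delta(p,M))
E
```

```text
[0.36 0.05 0.5 ] [-0.0388, 0.0962, 1.4837, -0.3118, 0.0281, -0.2716]
[ 0.36 -0.25  0.48] [-0.0388, 0.0962, 1.4837, -0.5997, 0.1005, -0.2236]
[ 0.417  -0.2841  0.3965] [-0.0388, 0.0962, 1.4837, -0.6162, 0.1323, -0.1231]
[ 0.461  -0.2926  0.3005] [-0.0388, 0.0962, 1.4837, -0.6119, 0.1413, -0.0176]
```

>>> step_arm([
  [[0,0,0,-0.05,0,-0.1,40],[0,0,0,-0.1,0,-0.16,20],[-0.039,0.096,1.484,-0.312,0.028,-0.272,0],[-0.039,0.096,1.484,-0.312,0.028,-0.272,0],[-0.039,0.096,1.484,-0.312,0.028,-0.272,0],[-0.039,0.096,1.484,-0.312,0.028,-0.272,0],[-0.039,0.096,1.484,-0.312,0.028,-0.272,0],[-0.039,0.096,1.484,-0.312,0.028,-0.272,0],[-0.039,0.096,1.484,-0.312,0.028,-0.272,0],[-0.039,0.096,1.484,-0.312,0.028,-0.272,0],[-0.039,0.096,1.484,-0.6,0.1,-0.224,0],[-0.039,0.096,1.484,-0.6,0.1,-0.224,0],[-0.039,0.096,1.484,-0.6,0.1,-0.224,0],[-0.039,0.096,1.484,-0.6,0.1,-0.224,0],[-0.039,0.096,1.484,-0.6,0.1,-0.224,0],[-0.039,0.096,1.484,-0.6,0.1,-0.224,0],[-0.039,0.096,1.484,-0.6,0.1,-0.224,0]],
])

```text
time: 14.02
ee_pos: [0.3582, -0.2532, 0.4784]
eef_rot: [0.972, -0.097, 0.214, 0.02]
ft_force: [0.2, 0.8, -0.2]
width: 0.0005
grip_force: 0.0
```

```bash
python3 - <<'E'
from h import *
s=st();print(s['time'],s['ee_pos'],np.round(s['joint_positions'],2))
M=np.stack([F.X,-F.Y,-F.Z],1)
for p in [F.p(-.06,-.20,.30),F.p(-.06,-.20,.194)]: print(delta(p,M))
E
```

```text
14.025 [ 0.3582 -0.2532  0.4784] [ 0.32 -0.41  0.21  1.75 -0.06  1.39 -1.24]
[-0.0002, 0.0023, -0.0065, 0.0234, 0.0189, 0.101]
[-0.0002, 0.0023, -0.0065, 0.0237, 0.0189, 0.207]
```

>>> step_arm([
  [[0,0,0,0.024,0.019,0.05,0],[0,0,0,0.024,0.019,0.1,0],[0,0,0,0.024,0.019,0.15,0],[0,0,0,0.024,0.019,0.19,0],[0,0,0,0.024,0.019,0.207,0],[0,0,0,0.024,0.0,0.207,0],[0,0,0,0.024,-0.015,0.207,0],[0,0,0,0.024,-0.03,0.207,0],[0,0,0,0.024,-0.045,0.207,0]],
])

```text
time: 15.15
ee_pos: [0.4756, -0.2271, 0.305]
eef_rot: [0.971, -0.094, 0.217, 0.021]
ft_force: [-2.5, -3.6, 3.8]
width: 0.0005
grip_force: 2.6
```

>>> step_arm([
  [[0,0,0,0,-0.015,0.001,0],[0,0,0,0,-0.03,0.003,0],[0,0,0,0,-0.045,0.006,0],[0,0,0,0,-0.06,0.009,0],[0,0,0,0,-0.075,0.012,0]],
])

```text
time: 15.78
ee_pos: [0.495, -0.154, 0.2933]
eef_rot: [0.971, -0.094, 0.217, 0.021]
ft_force: [-0.3, -4.5, -1.0]
width: 0.0006
grip_force: 1.6
```

```bash
python3 - <<'E'
from h import *
s=st();print(s['time'],s['ee_pos'],s['ft_force'],np.round(s['joint_positions'],2))
b=cam('scene');cv2.imwrite('pics/s4.png',cv2.resize(b['img'][60:300,40:300][:,:,::-1],None,fx=2,fy=2))
for a in(.8,1.,1.2,1.4):print(a,[((proj(b,F.h(a,x,r,-.007))-[40,60])*2).round() for x,r in((.084,.186),(.063,.235))])
E
```

```text
15.775 [ 0.495  -0.154   0.2933] [-0.3024 -4.4597 -1.0033] [ 0.2  -0.23  0.01  2.01 -0.01  0.92 -1.54]
0.8 [array([325., 214.]), array([367., 169.])]
1.0 [array([291., 185.]), array([324., 135.])]
1.2 [array([251., 164.]), array([275., 109.])]
1.4 [array([209., 152.]), array([222.,  94.])]
```

View pics/s4.png

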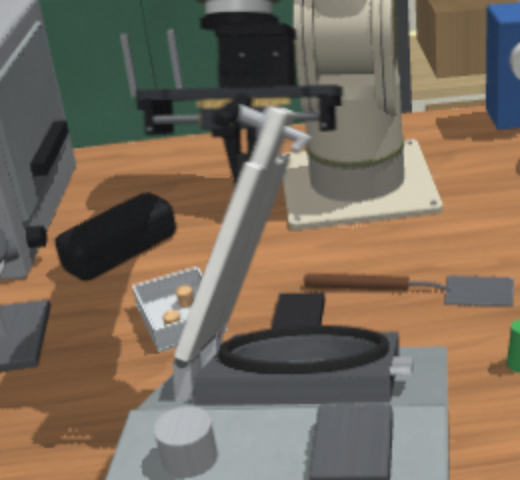

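The hatch is now at about 1.18 rad, with its lug at (283,112). I'll keep pushing past the sinking angle.

>>> step_arm([
  [[0,0,0,0,-0.012,0.003,0],[0,0,0,0,-0.024,0.006,0],[0,0,0,0,-0.036,0.01,0],[0,0,0,0,-0.045,0.014,0],[0,0,0,0,-0.05,0.016,0],[0,0,0,0,-0.05,0.01,0],[0,0,0,0,-0.05,-0.04,0],[0,0,0,0,-0.05,-0.09,0],[0,0,0,0,-0.05,-0.13,0],[0,0,0,0,-0.05,-0.13,0],[0,0,0,0,-0.05,-0.13,0],[0,0,0,0,-0.05,-0.13,0],[0,0,0,0,-0.05,-0.13,0],[0,0,0,0,-0.05,-0.13,0],[0,0,0,0,-0.05,-0.13,0]],
])

```text
time: 17.7
ee_pos: [0.4503, -0.0942, 0.4098]
eef_rot: [0.972, -0.094, 0.216, 0.02]
ft_force: [-0.1, 0.9, 0.2]
width: -0.0002
grip_force: 0.0
```

```bash
python3 - <<'E'
from h import *
s=st();print(s['time'],s['ee_pos'],s['ft_force'],np.round(s['joint_positions'],2))
b=cam('scene');t=cam('top');np.save('pics/t5.npy',t,allow_pickle=True);np.save('pics/s5.npy',b,allow_pickle=True)
A=cv2.resize(b['img'][160:300,100:300][:,:,::-1],(571,400));B=cv2.resize(t['img'][40:210,240:420][:,:,::-1],(400,400))[:,:];cv2.imwrite('pics/s5.png',np.hstack([cv2.resize(A,(400,280)),B[:280]*0])if 0 else np.hstack([cv2.resize(A,(400,400)),B]))
L=F.h(.02,.035,.218,.041)
for n,c in(('s',b),('t',t)):print(n,proj(c,L),[proj(c,F.h(.02,.035+d,.218,.049)).round(1) for d in(-.038,.038)])
print(delta(L,F.dn(25)))
E
```

```text
17.7 [ 0.4503 -0.0942  0.4098] [-0.1144  0.8557  0.2019] [ 0.18 -0.39 -0.07  1.89  0.01  1.21 -1.66]
s [253.1642 209.248 ] [array([253.3, 201.2]), array([252.7, 208.9])]
t [290.9315 103.0642] [array([287.2, 124.2]), array([295.1,  82.1])]
[-0.0003, -0.0014, -1.5712, 0.0924, -0.1262, 0.2315]
```

View pics/s5.png

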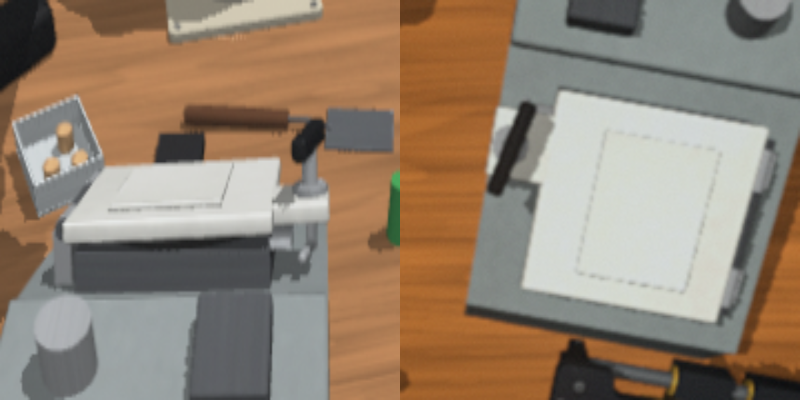

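Both crops show the hatch lying shut on its gasket. The T-bar is in the top crop from (527,103) to (497,192). Its centre matches the prediction to 0.5 px, and it is turned about 0.16 rad.

```bash
python3 - <<'E'
from h import *
M=np.stack([-F.X,F.Y,-F.Z],1)@R.from_euler('z',.16).as_matrix();L=F.h(.02,.035,.218,.041);print(L)
print(delta(L+.12*F.Z,M))
E
```

```text
[ 0.6527 -0.0048  0.2394]
[0.0009, -0.0017, -2.982, 0.0924, -0.1263, 0.1115]
```

>>> step_arm([
  [[0,0,-1.5,0.092,-0.126,0.0,57],[0,0,-1.5,0.092,-0.126,0.0,57],[0,0,-1.5,0.092,-0.126,0.0,57],[0,0,-1.5,0.092,-0.126,0.0,57],[0,0,-1.5,0.092,-0.126,0.0,57],[0,0,-1.5,0.092,-0.126,0.0,57],[0,0,-1.5,0.092,-0.126,0.0,57],[0,0,-2.98,0.092,-0.126,0.111,57],[0,0,-2.98,0.092,-0.126,0.111,57],[0,0,-2.98,0.092,-0.126,0.111,57],[0,0,-2.98,0.092,-0.126,0.111,57],[0,0,-2.98,0.092,-0.126,0.111,57],[0,0,-2.98,0.092,-0.126,0.111,57],[0,0,-2.98,0.092,-0.126,0.111,57],[0,0,-2.98,0.092,-0.126,0.111,57],[0,0,-2.98,0.092,-0.126,0.111,57],[0,0,-2.98,0.092,-0.126,0.111,57]],
])

```text
time: 19.92
ee_pos: [0.6023, 0.0048, 0.3485]
eef_rot: [0.172, 0.961, -0.003, 0.217]
ft_force: [-0.5, -0.2, 0.2]
width: 0.0497
grip_force: 0.0
```

```bash
python3 - <<'E'
from h import *
s=st();print(s['time'],s['ee_pos'],s['ft_force'],np.round(s['joint_positions'],2))
M=np.stack([-F.X,F.Y,-F.Z],1)@R.from_euler('z',.16).as_matrix();L=F.h(.02,.035,.218,.041)
print(delta(L-M[:,2]*.003,M))
c=cam('wrist');np.save('pics/w6.npy',c,allow_pickle=True)
print('pred ends',[(proj(c,F.h(.02,.035+d*np.cos(.16),.218-d*np.sin(.16),.049))*1.0).round(1) for d in(-.038,0,.038)])
im=c['img'][40:300,100:420];cv2.imwrite('pics/w6.png',cv2.resize(im[:,:,::-1],None,fx=2,fy=2))
E
```

```text
19.925 [0.6023 0.0048 0.3485] [-0.4676 -0.2409  0.2284] [-0.07 -0.05 -0.09  1.74  0.16  1.04  1.  ]
[0.0012, 0.0005, -0.003, -0.0003, 0.0002, 0.1175]
pred ends [array([250.9, 149. ]), array([251. , 195.4]), array([251.1, 238.2])]
```

View pics/w6.png

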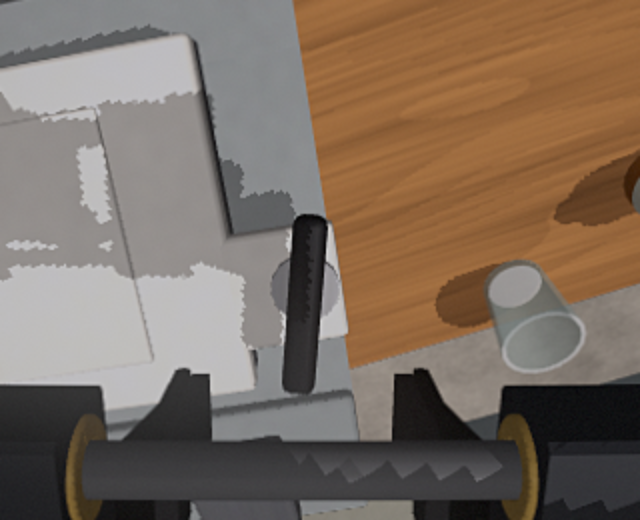

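The wrist view shows the bar from (310,220) to (298,388), centred between the fingers and about 0.06 rad further clockwise than I assumed. I'll descend, turn slightly and grip.

>>> step_arm([
  [[0,0,0.06,0,0,0.04,57],[0,0,0.06,0,0,0.08,57],[0,0,0.06,0,0,0.1,57],[0,0,0.06,0,0,0.112,57],[0,0,0.06,0,0,0.118,57],[0,0,0.06,0,0,0.118,57]],
])

```text
time: 20.72
ee_pos: [0.6515, -0.0046, 0.2424]
eef_rot: [0.201, 0.955, 0.004, 0.217]
ft_force: [-0.4, 0.5, -0.3]
width: 0.0494
grip_force: 0.0
```

>>> step_arm([
  [[0,0,0,0,0,0,20],[0,0,0,0,0,0,5],[0,0,0,0,0,0,5],[0,0,0,0,0,0,5],[0,0,0,0,0,0,5],[0,0,0,0,0,0,5],[0,0,0,0,0,0,5]],
], squeeze=55)

```text
time: 21.6
ee_pos: [0.6516, -0.0038, 0.242]
eef_rot: [0.2, 0.955, 0.004, 0.217]
ft_force: [2.0, 4.6, 1.2]
width: 0.013
grip_force: 55.0
```

>>> step_arm([
  [[0,0,0.1,0,0,0,5],[0,0,0.2,0,0,0,5],[0,0,0.3,0,0,0,5],[0,0,0.4,0,0,0.0005,5],[0,0,0.5,0,0,0.001,5]],
])

```text
time: 22.22
ee_pos: [0.6519, -0.004, 0.2411]
eef_rot: [0.432, 0.876, 0.058, 0.209]
ft_force: [1.5, 4.7, 1.3]
width: 0.0134
grip_force: 55.0
```

>>> step_arm([
  [[0,0,0.1,0,0,0.001,5],[0,0,0.2,0,0,0.0015,5],[0,0,0.3,0,0,0.002,5],[0,0,0.3,0,0,0.002,5]],
])

```text
time: 22.72
ee_pos: [0.6527, -0.004, 0.239]
eef_rot: [0.557, 0.802, 0.088, 0.198]
ft_force: [2.3, 4.6, 1.0]
width: 0.0135
grip_force: 55.0
```

>>> step_arm([
  [[0,0,0.08,0,0,0.001,5],[0,0,0.16,0,0,0.0015,5],[0,0,0.24,0,0,0.002,5],[0,0,0.3,0,0,0.002,5],[0,0,0.3,0,0,0.002,5]],
])

```text
time: 23.35
ee_pos: [0.6531, -0.0039, 0.2377]
eef_rot: [0.67, 0.71, 0.117, 0.182]
ft_force: [-5.8, 6.1, 7.7]
width: 0.0135
grip_force: 55.0
```

```bash
python3 - <<'E'
from h import *
s=st();M=R.from_quat(s['eef_rot']).as_matrix()
B=np.stack([-F.X,F.Y,-F.Z],1);print(s['time'],R.from_matrix(B.T@M).as_rotvec(),s['torque'],s['ft_force'],M[:,2]@np.array(s['torque']))
print('face pos',np.array([F.X,F.Y,F.Z])@(np.array(s['ee_pos'])-F.O),np.round(s['joint_positions'],2))
E
```

```text
23.35 [-0.0022  0.001   1.322 ] [1.0791 1.1569 0.3463] [-5.7982  6.0577  7.6587] 0.04391122360289351
face pos [0.0345 0.1201 0.0807] [-0.13  0.12 -0.01  1.8   0.18  0.81 -0.17]
```

>>> step_arm([
  [[0,0,0.06,0,0,0.001,5],[0,0,0.12,0,0,0.001,5],[0,0,0.18,0,0,0.001,5],[0,0,0.22,0,0,0.001,5],[0,0,0.22,0,0,0.001,5]],
])

```text
time: 23.98
ee_pos: [0.6533, -0.0038, 0.2372]
eef_rot: [0.744, 0.633, 0.136, 0.169]
ft_force: [-10.4, 5.7, 11.6]
width: 0.0133
grip_force: 55.0
```

```bash
python3 - <<'E'
from h import *
s=st();M=R.from_quat(s['eef_rot']).as_matrix()
B=np.stack([-F.X,F.Y,-F.Z],1);print(s['time'],R.from_matrix(B.T@M).as_rotvec(),s['torque'],s['ft_force'],M[:,2]@np.array(s['torque']))
print('face pos',np.array([F.X,F.Y,F.Z])@(np.array(s['ee_pos'])-F.O))
E
```

```text
23.975 [-0.002   0.0011  1.5402] [0.7216 1.8041 1.1069] [-10.3856   5.6929  11.6429] -0.8450927602758697
face pos [0.0345 0.1202 0.0802]
```

>>> step_arm([
  [[0,0,0.05,0,0,0,5],[0,0,0.08,0,0,0,5],[0,0,0.08,0,0,0,5]],
])

```text
time: 24.35
ee_pos: [0.6534, -0.0041, 0.2373]
eef_rot: [0.768, 0.602, 0.143, 0.163]
ft_force: [-10.5, 5.2, 11.5]
width: 0.0144
grip_force: 57.2
```

```bash
python3 - <<'E'
from h import *
s=st();M=R.from_quat(s['eef_rot']).as_matrix()
B=np.stack([-F.X,F.Y,-F.Z],1);print(s['time'],R.from_matrix(B.T@M).as_rotvec(),s['ft_force'],M[:,2]@np.array(s['torque']))
E
```

```text
24.35 [-0.0019  0.0006  1.6197] [-10.5088   5.172   11.5212] -1.0477204337808914
```

The torque has levelled off, so the handle is on its stop. Releasing and backing off.

>>> step_arm([
  [[0,0,0,0,0,0,30],[0,0,0,0,0,0,55],[0,0,0,0,0,0,60],[0,0,0,0,0,0,60],[0,0,0,0,0,-0.02,60],[0,0,0,0,0,-0.06,60],[0,0,0,0,0,-0.11,60],[0,0,0,0,0,-0.16,60],[0,0,0,0,0,-0.2,60],[0,0,0,0,0,-0.2,60],[0,0,0,0,0,-0.2,60]],
])

```text
time: 25.72
ee_pos: [0.5703, 0.0107, 0.4176]
eef_rot: [0.769, 0.602, 0.143, 0.163]
ft_force: [-0.2, 0.4, 0.3]
width: 0.0524
grip_force: 0.0
```

```bash
python3 - <<'E'
from h import *
s=st();print(s['time'],s['ee_pos'],s['ft_force'])
b=cam('scene');c=cam('wrist');t=cam('top')
f=lambda im:cv2.resize(np.ascontiguousarray(im[:,:,::-1]),(390,390))
cv2.imwrite('pics/e7.png',np.hstack([f(b['img'][170:310,270:440]),f(c['img'][60:260,180:380])]))
for a in(1.3,1.4,1.5,1.57):
    e=[(proj(c,F.h(0,.035+d*np.cos(a),.218-d*np.sin(a),.049))-[180,60])*1.95+[390,0] for d in(-.038,.038)];print(a,e)
E
```

```text
25.725 [0.5703 0.0107 0.4176] [-0.2199  0.4025  0.3186]
1.3 [array([506.105, 151.842]), array([550.5364, 282.405 ])]
1.4 [array([513.0526, 149.8866]), array([543.9423, 284.1502])]
1.5 [array([520.1731, 148.6395]), array([537.2108, 285.2602])]
1.57 [array([525.219, 148.196]), array([532.4501, 285.6541])]
```

View pics/e7.png

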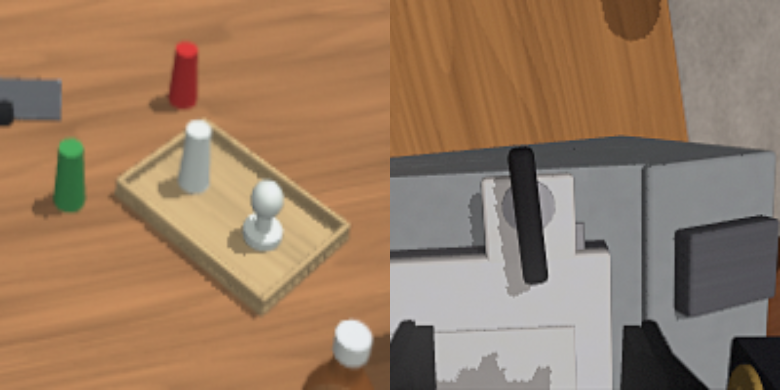

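The bar runs from (520,150) to (538,281), which matches 1.5 rad (home). The hatch is tight, and the stopper and cone stand upright in the tray. Handing the job in.

```bash
python3 -c "
from bench import r
print(r.close_job())"
```

```text
the job is handed in; nothing more can be done
None
```

I handed the job in at about 26 s of the 72 s limit: the stopper and cone stand upright in the tray, and the hatch is shut with its T-handle at the 1.5 rad stop; no verdict came back.

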